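Close the backed-off jaw of a bar clamp onto a glue-up

TASK

Two pine blocks are waiting to be glued in the bar clamp that is cleated to the bench, but its sliding jaw stands backed off (the other clamp, nearer the robot, is an empty spare with no part in this). With the fingertips, push that sliding jaw lightly from behind, on the side away from the wood, until its pad is snug on the wood and the blocks are closed up against each other and the fixed jaw; stop there without forcing it, and withdraw. Do not pinch or lift anything, keep the fingers off the wood blocks, the screw and its wooden handle, and leave the other things on the bench where they are.

Things in the scene. Friction and masses are not known exactly. Their poses are not given: they have to be found in the camera images.
- clamp: Bar clamp round the two blocks: blue jaws, steel bar, wood-handled screw. Lies flat, its bar held fast to the bench by two small wooden cleats in the throat (y 51 to 147, up to x -8, 24 mm high). 122 mm across (x), 397 mm long closed (y), 24 mm high. Origin on its underside, z up. In its frame (mm): bar along y -103 to 197, x -52 to -30, height 8 to 16; fixed jaw y 160 to 198; throat open to +x.
- clamp_jaw: Its sliding jaw, a blue arm across the bar (carries the screw). Axes as the clamp's, origin shifted along the clamp's -y by as much as it is backed off. In its frame (mm): x -61 to 59, y -2 to 34, height 4 to 20. Closes towards +y against 1.5 N of friction, stays where left; starts 35 to 80 mm short of snug. Behind it (y < -2) is a free lane at x -30 to 35.
- clamp_screw: Screw of the sliding jaw, not to be touched: on the line x = 47 mm, 12 mm above the bench in the jaw's frame, an 11 mm rod from y -65 to 62, a 24 mm thick wooden handle from y -198 to -65, a round pad of 24 mm at y 62 to 74.5. Same origin as the sliding jaw.
- jaw_back (a point): Point to push: middle of the free part of the sliding jaw's back face (the face away from the wood), 12 mm above the bench; axes as the clamp's, y is the pushing direction. The free lane reaches 35 mm to -x and 30 mm to +x of this point; the face reaches from 8 mm below this point to 8 mm above.
- pad_face (a point): Centre of the flat front of the pad on the screw, the face that meets the wood, 12 mm above the bench; moves with the sliding jaw. Axes as the clamp's.
- fixed_face (a point): Centre of the face of the fixed jaw that the wood is pressed against, 12 mm above the bench; axes as the clamp's. When all is closed up, pad_face is 100 mm from it (two blocks of 50 mm), on its -y side.
- far_block: Pine block, 50 x 75 x 40 mm high, lying loose in the clamp next to the fixed jaw, its 50 mm along the clamp's y; at the start 1 to 5 mm short of the fixed jaw. Origin at the centre of its underside, its x along its 50 mm side. About 70 g.
- near_block: The second pine block, the same size, loose between the far block and the pad; at the start 1 to 13 mm short of the far block. Origin at the centre of its underside, its x along its 50 mm side. About 70 g.
- offcut: Bystander: pine offcut, 45 x 60 x 40 mm high, standing in the lane behind the sliding jaw, its near edge 180 mm or more behind the clamp's origin. Origin at the centre of its underside.
- black_tape: Bystander: roll of black tape, 64 mm across, 19 mm high, lying flat just outside the clamp's bar, on the robot's side. Origin at the centre of its underside.
- glue_bottle: Bystander: white wood-glue bottle with an orange-red cap, 42 x 60 mm and 165 mm high, at the left. Origin at the centre of its underside.
- sanding_block: Bystander: brown sanding block, 62 x 110 x 36 mm high, at the right. Origin at the centre of its underside.
Things that resemble listed ones, but are neither listed nor needed, are in the scene too. What is shaped like the near_block but blue or red is not meant.

How it is judged:
By the outcome, as a careful person would: the job done as asked, in the order asked, and still so for the second after the job is handed in, with the robot touching nothing.
It also fails if it takes over 38 s, if anything falls off the work surface, if the arm or the gripper's body presses on something with over 40 N, if the wrist force passes 120 N, or if a joint passes its speed limit or range.

ROBOT

A 6-joint arm with a two-finger parallel gripper is mounted at the origin on the work surface; the furniture and walls round the work are solid. World frame = base frame: x ahead of the robot, y to its left, z up, the work surface at z = 0. Lengths are in mm, angles in rad, forces in N, time in s.
With the tool pointing down it reaches from about 350 to 975 mm from the base axis. Payload 7.1 kg.
Tool frame: the origin (TCP) lies midway between the tips of the shut fingers; the grasp point (between the pads) lies ctrl.grip_point_offset behind it (ctrl.grip_point_offset is the distance from the TCP to the grasp point, in mm); z points along the fingers, y is the line along which they close (so a half turn about z gives the same grasp; the last joint's range is limited). The gripper opens to 88 mm and grips with 3 to 60 N. Pads are 20 mm wide; open, the fingers measure 115 mm over their backs; the gripper's body (75 mm by 178 mm) begins 61 mm behind the grasp point.
Start: joints at [1.275, 0.423, 1.63, -0, 1.089, -0.019], TCP at [170.768, 601.201, 222.675] pointing down, gripper open.
Joint ranges: [-3, 3], [-0.9, 2.11], [0.09, 2.58], [-1.31, 4.45], [0.11, 2.69], [-2.54, 2.54]. Speed limits (rad/s): [2.39, 2.39, 3.01, 3.14, 3.14, 3.14].

INTERFACE

Orientations are given as a rotation vector (axis times angle).
In Python, from workcell import ctrl gives the robot as it stands.
- The arm moves only by the tool apply_moves, never from a script. Its argument "targets" is a list of rows, each an object of numbers: "tx", "ty", "tz": the shift along the world's x, y, z in m; "spin": the turn about the world's z in degrees. In form: [{"tx": .., "ty": .., "tz": .., "spin": ..}, ...]. A call has exactly 8 rows; each row is the pose to reach, as a shift and turn from the pose commanded when the call began; what a row does not reach only later rows make up. A row lasts 1/10 s, in which the tool goes at most 50 mm and 8.59 degrees, less where a joint would pass 70% of its speed; a pose out of reach is approached as far as the arm can. A call with a gripper value outside its range is refused whole. "gripper" is the closure, from -1 (fully open) to 1 (shut), set as the call begins (left out, the last holds). The fingers move at their own pace and stop on an object; the grip force is fixed at half the most. Time passes only in rows, so rows that repeat a pose let the fingers close, or fill a call up. It gives the time, the measured TCP pose, the force, the opening and the grip force at its end, in the units of the state.
- ctrl.get_obs(): the state, without advancing time (a new reading comes with each control period).
- ctrl.get_image(name): name is "scene" or "side" or "wrist"; returns the picture (384x512x3 uint8, red, green, blue); there is no depth.
- ctrl.get_calibration(name): a dict with "fov_y" (degrees; the focal length in pixels is half the picture's height over the tangent of half this angle, whatever the lens; pixels are square), "cx", "cy" (the principal point, pixels), "dist" ([k1, k2, p1, p2, k3] as OpenCV has them; the pictures are not rectified), "rvec" (rotation vector, rad) and "tvec" (3), from world to camera coordinates, as OpenCV has them. Camera axes: x right, y down, z forward; pixel columns grow to the right and rows downward; lengths in mm; the calibration is good to about 2 mm. A picture is of the moment at which its call begins: read the wrist's pose just before it. get_calibration takes no time and is no camera call; for the wrist camera it gives the pose at the moment of the call.
- ctrl.close_job(): hands the job in; it is judged then, once.
Trained networks look in the newest picture that a camera, given by its name, has taken for a name from the list of things; names that differ only in an ending like _2 or _b are one class to them, and where a whole thing is asked for, a point or a joint stands for the part that bears it (a point fixed in the world has none). Each returns a list of dicts, best first, with "score" (0 to 1); they miss things now and then, are a little off and sometimes report something else, mostly with a low value. They report only what shows in the picture. A call takes as long as a camera call. They do not tell look-alikes from the thing itself.
- ctrl.outline_of(name, camera): "pixels" (384x512 bool, what is visible of it) and "box" ([left, top, right, bottom] in pixels, round what is visible of it).
- ctrl.pinpoint(name, camera): "uv" ([column, row] in pixels: a listed point, or the origin of a listed thing).
The state is a dict: "t": time; "qpos": joint angles; "qvel": joint speeds; "joint_torque": joint torques, N m; "ee_pos": TCP position; "orientation": TCP orientation; "ft_force": force on the tool from outside, world axes, zero at the start; "moment": the same for the moment, N m; "width": finger opening in mm; "grasp_force": force on a finger pad.
Only numpy, scipy, OpenCV 4.12 (cv2) and the standard library are available. Lean on these libraries where they do the work, as an engineer would, in place of code of your own. Each camera call takes 0.05 s, during which the arm holds its last target. There are 200 camera calls.

## Working session

There is one attempt and no reset: what is moved stays moved. The work goes in short steps, Python scripts to look and compute and a tool call to move; the robot and the scene stay as the last step left them, time stands still between calls to the robot, and variables do not carry over. Pictures are saved under pics/ and viewed, at most 10 in all, crops included, and the job is handed in when it is done.

Besides the shell and the picture viewer there is one more tool, called by a JSON object that holds its "fn" and its "kwargs", one argument or row to a line. apply_moves: Moves the arm, as the interface text tells. Its arguments: {"type":"object","properties":{"targets":{"type":"array"},"gripper":{"type":"number"}},"required":["targets"]}

```bash
mkdir -p pics; cat > h.py <<'E'
import numpy as np, cv2
from workcell import ctrl
def cal(n):
    c=ctrl.get_calibration(n); f=192/np.tan(np.radians(c["fov_y"])/2)
    K=np.array([[f,0,c["cx"]],[0,f,c["cy"]],[0,0,1.]]); R=cv2.Rodrigues(np.array(c["rvec"],float))[0]
    return K,np.array(c["dist"],float),R,np.array(c["tvec"],float)
def ray(c,uv):
    K,d,R,t=c; p=cv2.undistortPoints(np.array([[uv]],float),K,d)[0,0]
    return -R.T@t, R.T@np.array([p[0],p[1],1])
def at(c,uv,z):
    o,r=ray(c,uv); return o+r*(z-o[2])/r[2]
def tri(a,b):
    (o,r),(q,s)=a,b; r=r/np.linalg.norm(r); s=s/np.linalg.norm(s)
    k=np.linalg.lstsq(np.c_[r,-s],q-o,rcond=None)[0]; A=o+k[0]*r;B=q+k[1]*s
    return (A+B)/2,np.linalg.norm(A-B)
def proj(c,P):
    K,d,R,t=c; return cv2.projectPoints(np.array(P,float).reshape(-1,3),cv2.Rodrigues(R)[0],t,K,d)[0].reshape(-1,2)
E
python3 - <<'E'
from h import *
np.set_printoptions(precision=1,suppress=True)
print(ctrl.grip_point_offset, ctrl.get_obs()["orientation"])
Z=dict(clamp=0,clamp_jaw=0,jaw_back=12,pad_face=12,fixed_face=12,far_block=0,near_block=0,offcut=0,black_tape=0)
for n in ("scene","side","wrist"):
    im=ctrl.get_image(n); c=cal(n); cv2.imwrite(f"pics/{n}0.png",im[:,:,::-1])
    for k,z in Z.items():
        for r in ctrl.pinpoint(k,n)[:3]: print(n,k,round(r["score"],2),np.array(r["uv"]),at(c,r["uv"],z))
a=[cv2.imread(f"pics/{n}0.png") for n in ("scene","side")]
cv2.imwrite("pics/both.png",cv2.resize(np.vstack(a),None,fx=.78,fy=.78))
E
```

```text
18.700000000000003 [-0.4 -3.1  0. ]
scene clamp 0.7 [243.1 178.7] [525.8  45.5  -0. ]
scene clamp 0.26 [215.4 156.7] [572.2 180.    0. ]
scene clamp_jaw 0.65 [259.5 185.8] [523.5 -15.1   0. ]
scene pad_face 0.9 [246.  171.4] [548.7  48.2  12. ]
scene fixed_face 0.83 [213.3 149.5] [588.5 198.3  12. ]
scene fixed_face 0.37 [259.6 186. ] [511.8 -21.6  12. ]
scene far_block 0.91 [214.4 156.5] [571.4 183.4  -0. ]
scene near_block 0.81 [254.  223.2] [380.  -76.4   0. ]
scene near_block 0.8 [230.5 164. ] [566. 117.   0.]
scene near_block 0.78 [185.9 194.7] [376.4 160.6   0. ]
scene offcut 0.63 [296.7 210.2] [ 487.5 -160.8    0. ]
scene black_tape 0.56 [226.2 202. ] [412.   37.5   0. ]
side clamp 0.59 [232.7 225.3] [518.2  54.8   0. ]
side clamp_jaw 0.62 [234.3 206.1] [519.7 -20.2   0. ]
side jaw_back 0.56 [233.5 204.9] [520.3  -9.   12. ]
side pad_face 0.95 [213.6 217.7] [563.6  41.7  12. ]
side fixed_face 0.73 [252.7 176.5] [ 477.6 -137.5   12. ]
side fixed_face 0.56 [191.1 272.8] [589.3 219.7  12. ]
side far_block 0.94 [196.3 264.2] [585.2 183.2   0. ]
side near_block 0.91 [208.2 245.4] [567.3 124.8   0. ]
side near_block 0.67 [288.8 191.6] [382. -84.   0.]
side near_block 0.59 [299.1 257.6] [369.2 161.3   0. ]
side offcut 0.62 [252.6 177.5] [ 478.6 -151.1    0. ]
side offcut 0.51 [192.3 271. ] [590.7 202.9   0. ]
side black_tape 0.67 [275.7 221.2] [417.5  38.8   0. ]
```

View pics/scene0.png

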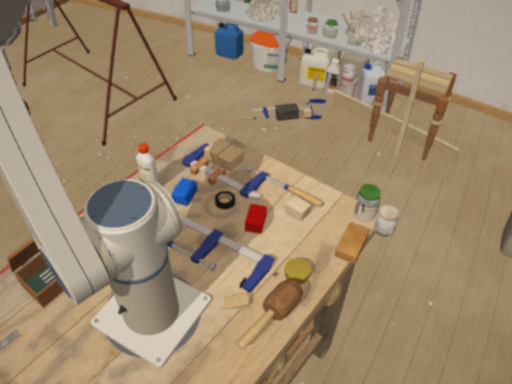

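View pics/side0.png

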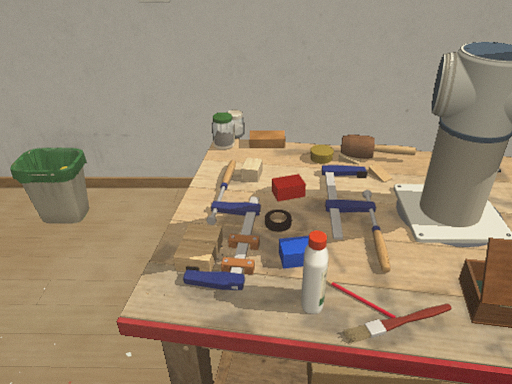

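The scene view shows the target clamp as the far one, with the wood at (225,152), the sliding jaw at (255,183), its handle at (295,195) and the offcut at (297,207). The side view shows the same jaw at (235,208). The spare clamp is the nearer one, at scene (205,245) and (260,270). The red block (257,218) and blue block (185,190) are decoys for near_block. The pine block at scene (230,164), between the pad and the far block, is the real one. Next I shut the gripper and bring the wrist camera over the jaw.

{"fn": "apply_moves", "kwargs": {
  "targets": [
    {"tx": 0.02,"ty": -0.03,"tz": 0.03},
    {"tx": 0.04,"ty": -0.07,"tz": 0.06},
    {"tx": 0.06,"ty": -0.11,"tz": 0.08},
    {"tx": 0.08,"ty": -0.15,"tz": 0.1},
    {"tx": 0.1,"ty": -0.19,"tz": 0.12},
    {"tx": 0.12,"ty": -0.23,"tz": 0.13},
    {"tx": 0.14,"ty": -0.27,"tz": 0.13},
    {"tx": 0.16,"ty": -0.31,"tz": 0.13}
  ],
  "gripper": 1
}}

```text
validation failed for argument at $.ta...
```

{"fn": "apply_moves", "kwargs": {
  "targets": [
    {"tx": 0.02,"ty": -0.04,"tz": 0},
    {"tx": 0.04,"ty": -0.08,"tz": 0},
    {"tx": 0.06,"ty": -0.12,"tz": 0},
    {"tx": 0.08,"ty": -0.16,"tz": 0},
    {"tx": 0.1,"ty": -0.2,"tz": 0},
    {"tx": 0.12,"ty": -0.24,"tz": 0},
    {"tx": 0.14,"ty": -0.28,"tz": 0},
    {"tx": 0.14,"ty": -0.28,"tz": 0}
  ]
}}

```text
validation failed for argument at $.ta...
```

```bash
python3 - <<'E'
from h import *
np.set_printoptions(precision=1,suppress=True)
o=ctrl.get_obs(); print(o["t"],o["ee_pos"],o["orientation"],o["width"])
n="wrist"; c=cal(n); im=ctrl.get_image(n); cv2.imwrite("pics/w1.png",im[:,:,::-1]); print("cam",-c[2].T@c[3])
for k,z in dict(clamp=0,clamp_jaw=0,jaw_back=12,pad_face=12,fixed_face=12,far_block=0,near_block=0,offcut=0,black_tape=0).items():
    for r in ctrl.pinpoint(k,n)[:2]: print(n,k,round(r["score"],2),np.array(r["uv"]),at(c,r["uv"],z))
E
```

```text
1.5 [170.8 601.2 222.7] [-0.4 -3.1  0. ] 87.69501939799486
cam [ 93.9 622.8 384. ]
```

View pics/w1.png

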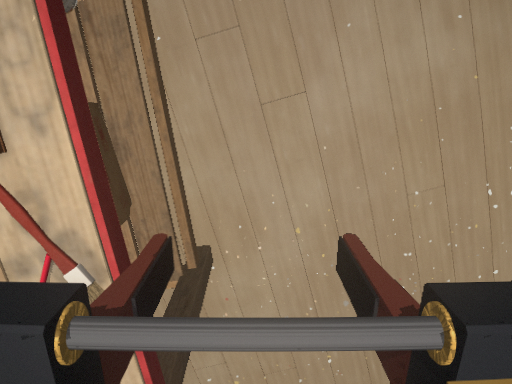

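The moves were refused, probably because "spin" was missing, so the arm is still at its start. The picture shows the bench edge at the left and the floor. I'll resend the moves with spin.

{"fn": "apply_moves", "kwargs": {
  "targets": [
    {"tx": 0.02,"ty": -0.03,"tz": 0.03,"spin": 0},
    {"tx": 0.04,"ty": -0.07,"tz": 0.06,"spin": 0},
    {"tx": 0.06,"ty": -0.11,"tz": 0.08,"spin": 0},
    {"tx": 0.08,"ty": -0.15,"tz": 0.1,"spin": 0},
    {"tx": 0.1,"ty": -0.19,"tz": 0.12,"spin": 0},
    {"tx": 0.12,"ty": -0.23,"tz": 0.13,"spin": 0},
    {"tx": 0.14,"ty": -0.27,"tz": 0.13,"spin": 0},
    {"tx": 0.16,"ty": -0.31,"tz": 0.13,"spin": 0}
  ],
  "gripper": 1
}}

```text
t: 2.8
ee_pos: [331.3, 289.7, 353.4]
orientation: [0.433, 3.11, 0.002]
ft_force: [0.8, 0.1, 0.3]
width: 26.6
grasp_force: 0.0
```

{"fn": "apply_moves", "kwargs": {
  "targets": [
    {"tx": 0.02,"ty": -0.04,"tz": 0,"spin": 0},
    {"tx": 0.04,"ty": -0.08,"tz": 0,"spin": 0},
    {"tx": 0.06,"ty": -0.12,"tz": 0,"spin": 0},
    {"tx": 0.08,"ty": -0.16,"tz": 0,"spin": 0},
    {"tx": 0.1,"ty": -0.2,"tz": 0,"spin": 0},
    {"tx": 0.12,"ty": -0.24,"tz": 0,"spin": 0},
    {"tx": 0.14,"ty": -0.28,"tz": 0,"spin": 0},
    {"tx": 0.14,"ty": -0.28,"tz": 0,"spin": 0}
  ]
}}

```text
t: 3.6
ee_pos: [472.5, 7.3, 352.8]
orientation: [0.441, 3.109, -0.002]
ft_force: [0.6, 0.2, -0.2]
width: 0.2
grasp_force: 0.0
```

```bash
cat > look.py <<'E'
from h import *
import sys
np.set_printoptions(precision=1,suppress=True)
o=ctrl.get_obs(); print(o["t"],o["ee_pos"],o["orientation"],o["width"])
n="wrist"; c=cal(n); im=ctrl.get_image(n); cv2.imwrite(f"pics/{sys.argv[1]}.png",im[:,:,::-1]); print("cam",-c[2].T@c[3])
for k,z in dict(clamp=0,clamp_jaw=0,jaw_back=12,pad_face=12,fixed_face=12,far_block=0,near_block=0,offcut=0).items():
    for r in ctrl.pinpoint(k,n)[:2]: print(n,k,round(r["score"],2),np.array(r["uv"]),at(c,r["uv"],z))
E
python3 look.py w2
```

```text
3.6 [472.5   7.3 352.8] [ 0.4  3.1 -0. ] 0.22485364908410332
cam [395.5  29.5 514. ]
wrist clamp_jaw 0.97 [252.1 179. ] [515.1  -9.8   0. ]
wrist clamp_jaw 0.74 [ 42.6 198.7] [ 450.8 -349.3    0. ]
wrist jaw_back 0.75 [249.4 183.8] [518.5 -15.   12. ]
wrist pad_face 0.98 [298.2 201.7] [567.7  50.5  12. ]
wrist fixed_face 0.8 [399.2 184.9] [585.1 209.4  12. ]
wrist far_block 0.76 [376.  186.3] [581.5 177.1   0. ]
wrist near_block 0.85 [341.3 191.5] [574.4 121.6   0. ]
wrist near_block 0.67 [181.1 108.5] [381.7 -81.3   0. ]
wrist offcut 0.73 [152.9 185. ] [ 480.5 -164.5    0. ]
```

View pics/w2.png

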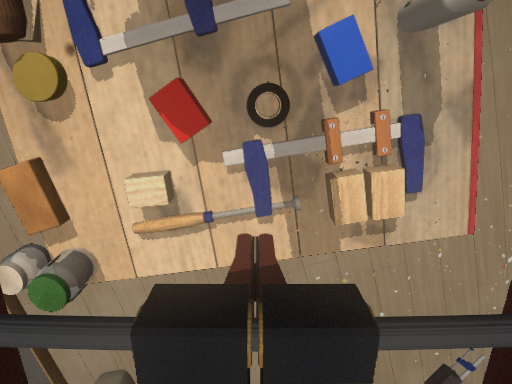

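The wrist view shows the sliding jaw at (257,178), its pad at (298,204), the near block at (348,197), the far block at (386,192) and the fixed jaw at (412,155). The steel bar runs from (225,157) to (405,130), the handle is at (170,221) and the offcut is at (149,188). The only loose pine block next to the pad is the one at (348,197), so that is near_block. The red (180,109) and blue (343,50) ones are decoys, and the spare clamp is at the top left. I'll enlarge to confirm and overlay the fitted frame.

```bash
python3 - <<'E'
from h import *
np.set_printoptions(precision=1,suppress=True)
c=cal("wrist"); im=cv2.imread("pics/w2.png")
pf=at(c,(298.2,201.7),12)[:2]; ff=at(c,(399.2,184.9),12)[:2]
hsv=cv2.cvtColor(im,cv2.COLOR_BGR2HSV); m=cv2.inRange(hsv,(110,90,30),(130,255,255))
m[:, :225]=0; m[:105]=0; m[230:]=0
n,l,s,ce=cv2.connectedComponentsWithStats(m)
for i in range(1,n):
    if s[i,4]<200: continue
    pts=np.argwhere(l==i)[:,::-1]
    W=np.array([at(c,p,20)[:2] for p in pts],np.float32)
    (x,y),sz,a=cv2.minAreaRect(W); print(s[i],"rect",x,y,sz,a); print(cv2.boxPoints(((x,y),sz,a)))
# bar: grey pixels: ends by eye
print("bar edges z16", [at(c,p,16)[:2] for p in ((224,152),(227,164),(243,151),(243,162),(320,137),(320,151),(398,124),(400,137))])
print("tip tcp proj",proj(c,ctrl.get_obs()["ee_pos"]))
cv2.imwrite("pics/crop.png",cv2.resize(im[105:245,120:430],None,fx=2.5,fy=2.5,interpolation=cv2.INTER_CUBIC))
E
```

```text
[ 402  115   22   78 1378] rect 537.0225830078125 239.61398315429688 (31.779754638671875, 117.2040786743164) 82.17205810546875
[[476.8 231.9]
 [592.9 215.9]
 [597.2 247.4]
 [481.1 263.3]]
[ 243  140   28   76 1306] rect 510.93988037109375 5.632505416870117 (32.21504211425781, 116.98233795166016) 81.11304473876953
[[450.7  -1.2]
 [566.2 -19.3]
 [571.2  12.5]
 [455.6  30.6]]
bar edges z16 [array([457.9, -32.1]), array([476.6, -33.1]), array([464.2,  -4.4]), array([480.2,  -9. ]), array([475.1, 111.1]), array([495.4, 106.5]), array([487.2, 226.7]), array([507. , 226.6])]
tip tcp proj [[255.  253.4]]
```

View pics/crop.png

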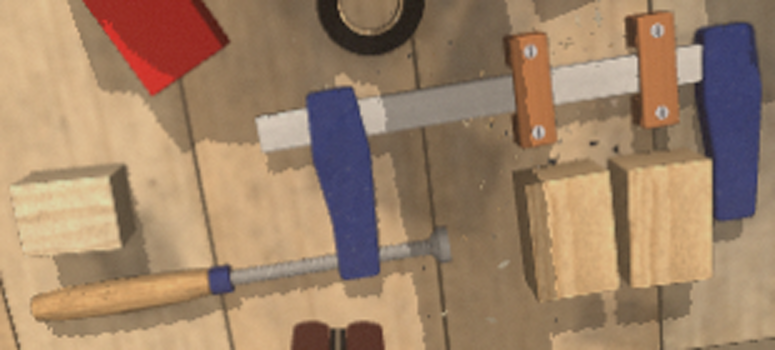

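The crop confirms it. The blue sliding jaw is at crop (345,185), with the pad at (442,243) on its screw facing the two pine blocks at (567,235) and (663,222). The bar axis and the pad-to-fixed_face line agree on a clamp yaw of about -6.4°. The pad stands about 60 mm short of closing, and jaw_back is near (518,-18). Next I go in about 45 mm behind it.

{"fn": "apply_moves", "kwargs": {
  "targets": [
    {"tx": 0.02,"ty": -0.035,"tz": 0,"spin": 5},
    {"tx": 0.04,"ty": -0.073,"tz": 0,"spin": 9.8},
    {"tx": 0.04,"ty": -0.073,"tz": -0.05,"spin": 9.8},
    {"tx": 0.04,"ty": -0.073,"tz": -0.1,"spin": 9.8},
    {"tx": 0.04,"ty": -0.073,"tz": -0.15,"spin": 9.8},
    {"tx": 0.04,"ty": -0.073,"tz": -0.2,"spin": 9.8},
    {"tx": 0.04,"ty": -0.073,"tz": -0.24,"spin": 9.8},
    {"tx": 0.04,"ty": -0.073,"tz": -0.25,"spin": 9.8}
  ]
}}

```text
t: 4.85
ee_pos: [507.9, -60.8, 99.0]
orientation: [-0.164, -3.13, -0.001]
ft_force: [-0.2, 0.1, 0.5]
width: 0.3
grasp_force: 0.0
```

```bash
python3 look.py w3; python3 - <<'E'
from h import *
cv2.imwrite("pics/w3s.png",np.vstack([cv2.resize(cv2.imread("pics/w3.png"),(512,384))]))
E
```

```text
4.85 [507.9 -60.8  99. ] [-0.2 -3.1 -0. ] 0.270293836688015
cam [429.5 -52.8 260.9]
wrist clamp_jaw 0.91 [309.7 201.7] [514.3 -16.5   0. ]
wrist jaw_back 0.76 [310.5 213.3] [520.  -18.1  12. ]
wrist pad_face 0.77 [396.1 257. ] [565.8  50.6  12. ]
wrist near_block 0.96 [210.7  41. ] [385.7 -80.    0. ]
wrist near_block 0.69 [473.6 252.8] [576.4 124.7   0. ]
wrist offcut 0.78 [125.2 178.9] [ 479.6 -162.9    0. ]
```

View pics/w3.png

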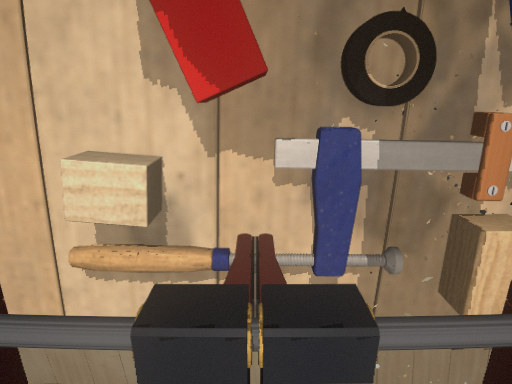

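The view from closer up shows the fingers at (256,260), aligned with the bar. They are behind the jaw (337,200) and clear of the offcut (112,188). The rod and handle lie below at row 260 and appear behind the fingers only through perspective. Measured in the clamp frame, the fingers are about 45 mm off the screw line in x. Descending.

{"fn": "apply_moves", "kwargs": {
  "targets": [
    {"tx": 0.002,"ty": 0,"tz": -0.02,"spin": 0},
    {"tx": 0.004,"ty": 0,"tz": -0.04,"spin": 0},
    {"tx": 0.004,"ty": 0,"tz": -0.06,"spin": 0},
    {"tx": 0.004,"ty": 0,"tz": -0.075,"spin": 0},
    {"tx": 0.004,"ty": 0,"tz": -0.085,"spin": 0},
    {"tx": 0.004,"ty": 0,"tz": -0.091,"spin": 0},
    {"tx": 0.004,"ty": 0,"tz": -0.093,"spin": 0},
    {"tx": 0.004,"ty": 0,"tz": -0.093,"spin": 0}
  ]
}}

```text
t: 6.1
ee_pos: [515.0, -61.8, 10.0]
orientation: [0.166, 3.137, -0.0]
ft_force: [0.3, 0.4, -0.7]
width: 0.4
grasp_force: 0.0
```

{"fn": "apply_moves", "kwargs": {
  "targets": [
    {"tx": 0.0006,"ty": 0.005,"tz": 0,"spin": 0},
    {"tx": 0.0011,"ty": 0.01,"tz": 0,"spin": 0},
    {"tx": 0.0017,"ty": 0.015,"tz": 0,"spin": 0},
    {"tx": 0.0022,"ty": 0.02,"tz": 0,"spin": 0},
    {"tx": 0.0028,"ty": 0.025,"tz": 0,"spin": 0},
    {"tx": 0.0033,"ty": 0.03,"tz": 0,"spin": 0},
    {"tx": 0.0039,"ty": 0.035,"tz": 0,"spin": 0},
    {"tx": 0.0044,"ty": 0.04,"tz": 0,"spin": 0}
  ]
}}

```text
t: 6.9
ee_pos: [519.2, -21.5, 9.7]
orientation: [0.166, 3.137, -0.0]
ft_force: [0.2, -1.3, 1.0]
width: 0.4
grasp_force: 0.8
```

```bash
python3 look.py w4
```

```text
6.9 [519.2 -21.5   9.7] [ 0.2  3.1 -0. ] 0.3822672496393481
cam [439.7 -13.2 171. ]
wrist clamp_jaw 0.58 [275.6 236.5] [514.9  -9.6   0. ]
wrist jaw_back 0.76 [269.1 258.1] [521.5 -14.3  12. ]
wrist pad_face 0.59 [398.2 319.3] [568.1  55.1  12. ]
wrist near_block 0.59 [498.7 306.3] [576.5 123.2   0. ]
```

View pics/w4.png

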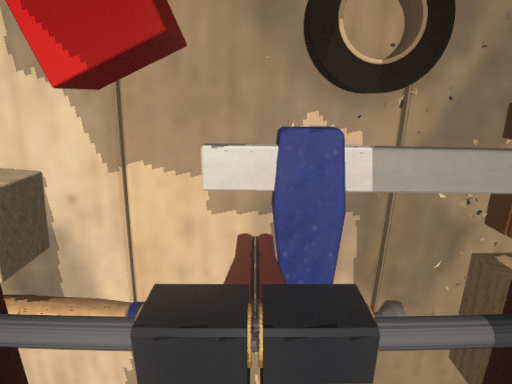

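The fingertips at (256,250) are now on the jaw's back edge (277,260), and Fy is -1.3 N, so the push has begun. About 55 mm remains, so I push 40.

{"fn": "apply_moves", "kwargs": {
  "targets": [
    {"tx": 0.0006,"ty": 0.005,"tz": 0,"spin": 0},
    {"tx": 0.0011,"ty": 0.01,"tz": 0,"spin": 0},
    {"tx": 0.0017,"ty": 0.015,"tz": 0,"spin": 0},
    {"tx": 0.0022,"ty": 0.02,"tz": 0,"spin": 0},
    {"tx": 0.0028,"ty": 0.025,"tz": 0,"spin": 0},
    {"tx": 0.0033,"ty": 0.03,"tz": 0,"spin": 0},
    {"tx": 0.0039,"ty": 0.035,"tz": 0,"spin": 0},
    {"tx": 0.0044,"ty": 0.04,"tz": 0,"spin": 0}
  ]
}}

```text
t: 8.15
ee_pos: [523.8, 18.7, 9.7]
orientation: [0.166, 3.137, -0.0]
ft_force: [0.4, -1.6, -1.1]
width: 0.5
grasp_force: 0.8
```

```bash
cat > chk.py <<'E'
from h import *
np.set_printoptions(precision=1,suppress=True)
for n in ("scene","side","wrist"):
    ctrl.get_image(n); c=cal(n)
    for k,z in dict(jaw_back=12,pad_face=12,fixed_face=12,near_block=0,far_block=0).items():
        for r in ctrl.pinpoint(k,n)[:2]: print(n,k,round(r["score"],2),np.array(r["uv"]),at(c,r["uv"],z)[:2])
o=ctrl.get_obs(); print(o["t"],o["ee_pos"],o["ft_force"],o["grasp_force"])
E
python3 chk.py
```

```text
scene jaw_back 0.73 [247.4 178.5] [522.3  27.8]
scene pad_face 0.8 [239.8 161.2] [581.4  90.6]
scene fixed_face 0.76 [212.1 145.8] [603.  212.6]
scene near_block 0.94 [253.4 222.5] [381.4 -73.6]
scene near_block 0.71 [186.8 195.4] [375.3 156.4]
scene far_block 0.82 [214.6 154.2] [581.8 189.4]
scene far_block 0.22 [351.8 246.6] [ 439.1 -354.5]
side jaw_back 0.95 [229.2 215.9] [527.4  34.6]
side pad_face 0.59 [207.5 233.8] [570.9  99.7]
side fixed_face 0.61 [191.6 271.6] [588.8 216.3]
side near_block 0.92 [206.8 245.6] [570.3 125.5]
side near_block 0.64 [298.  259.3] [371.8 166.5]
side far_block 0.73 [204.6 234.9] [579.7  89.6]
side far_block 0.7 [191.6 266.2] [594.2 189.1]
wrist jaw_back 0.94 [270.2 253.2] [523.1  26.1]
wrist pad_face 0.57 [402.  317.3] [571.4  96.8]
wrist near_block 0.97 [435.6 308.8] [577.4 122.7]
9.05 [523.6  18.2   9.7] [-0.6  0.8  0.8] 0.0
```

The pad is almost on the near block and about 10–18 mm remains. I'll use small slow steps and watch the force.

{"fn": "apply_moves", "kwargs": {
  "targets": [
    {"tx": 0.0001,"ty": 0.001,"tz": 0,"spin": 0},
    {"tx": 0.0002,"ty": 0.002,"tz": 0,"spin": 0},
    {"tx": 0.0003,"ty": 0.003,"tz": 0,"spin": 0},
    {"tx": 0.0004,"ty": 0.004,"tz": 0,"spin": 0},
    {"tx": 0.0006,"ty": 0.005,"tz": 0,"spin": 0},
    {"tx": 0.0007,"ty": 0.006,"tz": 0,"spin": 0},
    {"tx": 0.0008,"ty": 0.007,"tz": 0,"spin": 0},
    {"tx": 0.0009,"ty": 0.008,"tz": 0,"spin": 0}
  ]
}}

```text
t: 9.85
ee_pos: [524.5, 26.3, 9.7]
orientation: [0.166, 3.137, -0.0]
ft_force: [-0.2, -1.7, 0.7]
width: 0.4
grasp_force: 1.0
```

{"fn": "apply_moves", "kwargs": {
  "targets": [
    {"tx": 0.0001,"ty": 0.0005,"tz": 0,"spin": 0},
    {"tx": 0.0001,"ty": 0.001,"tz": 0,"spin": 0},
    {"tx": 0.0002,"ty": 0.0015,"tz": 0,"spin": 0},
    {"tx": 0.0002,"ty": 0.002,"tz": 0,"spin": 0},
    {"tx": 0.0003,"ty": 0.0025,"tz": 0,"spin": 0},
    {"tx": 0.0003,"ty": 0.003,"tz": 0,"spin": 0},
    {"tx": 0.0003,"ty": 0.003,"tz": 0,"spin": 0},
    {"tx": 0.0003,"ty": 0.003,"tz": 0,"spin": 0}
  ]
}}

```text
t: 10.65
ee_pos: [524.8, 29.3, 9.7]
orientation: [0.166, 3.137, 0.0]
ft_force: [-0.1, -2.0, -0.2]
width: 0.4
grasp_force: 0.8
```

{"fn": "apply_moves", "kwargs": {
  "targets": [
    {"tx": 0.0001,"ty": 0.0005,"tz": 0,"spin": 0},
    {"tx": 0.0001,"ty": 0.001,"tz": 0,"spin": 0},
    {"tx": 0.0002,"ty": 0.0015,"tz": 0,"spin": 0},
    {"tx": 0.0002,"ty": 0.002,"tz": 0,"spin": 0},
    {"tx": 0.0003,"ty": 0.0025,"tz": 0,"spin": 0},
    {"tx": 0.0003,"ty": 0.003,"tz": 0,"spin": 0},
    {"tx": 0.0003,"ty": 0.003,"tz": 0,"spin": 0},
    {"tx": 0.0003,"ty": 0.003,"tz": 0,"spin": 0}
  ]
}}

```text
t: 11.45
ee_pos: [525.1, 31.7, 9.7]
orientation: [0.166, 3.137, -0.001]
ft_force: [0.3, -6.4, -0.6]
width: 0.5
grasp_force: 3.2
```

```bash
python3 - <<'E'
from h import *
a=cv2.resize(ctrl.get_image("side")[195:300,170:270,::-1],None,fx=4,fy=4,interpolation=3)
b=cv2.resize(ctrl.get_image("scene")[125:230,170:270,::-1],None,fx=4,fy=4,interpolation=3)
cv2.imwrite("pics/c5.png",np.hstack([a,b]))
E
```

```text
(no output)
```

View pics/c5.png

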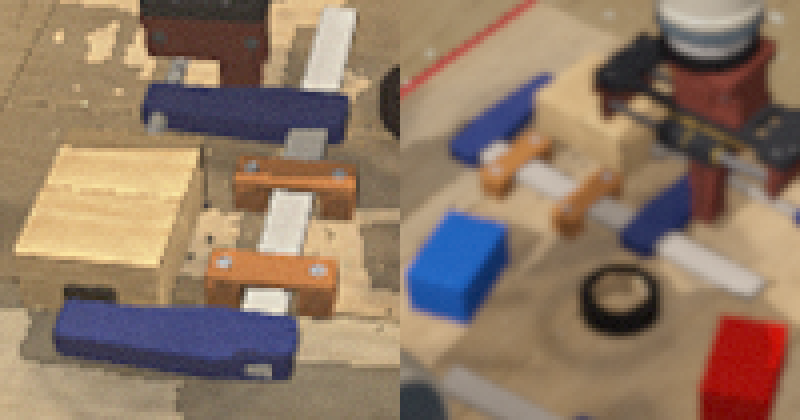

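Fy jumped to -6.4 N and the tool stopped about 0.6 mm short of its command, which is a hard stop. The side crop shows the two blocks closed to a hairline (crop row 193) and the far block tight at the fixed jaw (row 300). I stop here, back off along the clamp axis, then rise.

{"fn": "apply_moves", "kwargs": {
  "targets": [
    {"tx": -0.0006,"ty": -0.005,"tz": 0,"spin": 0},
    {"tx": -0.0017,"ty": -0.015,"tz": 0,"spin": 0},
    {"tx": -0.0028,"ty": -0.025,"tz": 0,"spin": 0},
    {"tx": -0.004,"ty": -0.036,"tz": 0,"spin": 0},
    {"tx": -0.004,"ty": -0.036,"tz": 0.03,"spin": 0},
    {"tx": -0.004,"ty": -0.036,"tz": 0.07,"spin": 0},
    {"tx": -0.004,"ty": -0.036,"tz": 0.12,"spin": 0},
    {"tx": -0.004,"ty": -0.036,"tz": 0.17,"spin": 0}
  ]
}}

```text
t: 12.35
ee_pos: [520.3, -4.6, 181.1]
orientation: [-0.167, -3.136, -0.0]
ft_force: [0.9, 1.1, -0.7]
width: 0.3
grasp_force: 0.0
```

{"fn": "apply_moves", "kwargs": {
  "targets": [
    {"tx": 0,"ty": 0.03,"tz": 0.04,"spin": 0},
    {"tx": 0,"ty": 0.06,"tz": 0.08,"spin": 0},
    {"tx": 0,"ty": 0.09,"tz": 0.1,"spin": 0},
    {"tx": 0,"ty": 0.12,"tz": 0.1,"spin": 0},
    {"tx": 0,"ty": 0.13,"tz": 0.1,"spin": 0},
    {"tx": 0,"ty": 0.13,"tz": 0.1,"spin": 0},
    {"tx": 0,"ty": 0.13,"tz": 0.1,"spin": 0},
    {"tx": 0,"ty": 0.13,"tz": 0.1,"spin": 0}
  ]
}}

```text
t: 13.15
ee_pos: [520.8, 124.9, 279.0]
orientation: [-0.168, -3.136, 0.001]
ft_force: [0.2, 0.1, 0.8]
width: 0.4
grasp_force: 0.0
```

```bash
python3 look.py w6; python3 - <<'E'
from h import *
i=cv2.imread("pics/w6.png"); cv2.imwrite("pics/w6b.png",cv2.resize(i,(780,585),interpolation=3))
E
```

```text
13.15 [520.8 124.9 279. ] [-0.2 -3.1  0. ] 0.3775286092394417
cam [441.5 133.3 440.4]
wrist clamp 0.71 [205.  166.4] [523.1  57.4   0. ]
wrist clamp_jaw 0.85 [192.1 168.7] [524.4  39.7   0. ]
wrist jaw_back 0.96 [191.3 173.2] [527.9  40.2  12. ]
wrist pad_face 0.83 [246.2 200. ] [572.1 107.6  12. ]
wrist fixed_face 0.66 [322.4 202.1] [586.  209.1  12. ]
wrist near_block 0.92 [80.7 72.2] [386.3 -81.3   0. ]
wrist near_block 0.87 [268.9 200. ] [579.1 138.    0. ]
wrist offcut 0.7 [ 40.1 153. ] [ 480.2 -162.5    0. ]
```

View pics/w6b.png

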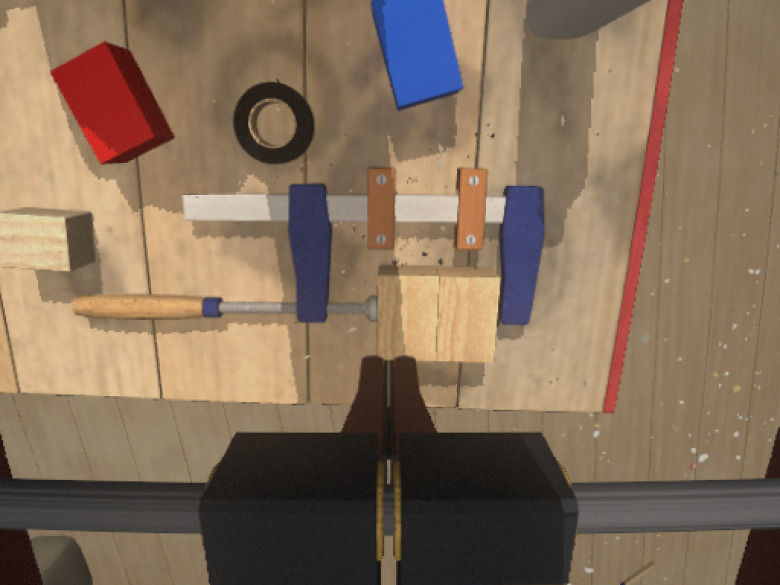

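The wrist view shows the pad (373,308) on the near block, the blocks tight at the seam (437,310) and the far block's edge (498,310) at the fixed jaw (502,310). The offcut, tape, and red and blue blocks haven't moved. I'll check the far gap once, enlarged, before handing in.

```bash
python3 - <<'E'
from h import *
np.set_printoptions(precision=1,suppress=True)
c=cal("wrist"); s=512/780
for p,z in (((379,310),40),((437,310),40),((498,310),40),((501,310),20),((544,310),20),((544,215),20),((373,308),24)): print(p,z,at(c,(p[0]*s,p[1]*s),z)[:2])
w=cv2.imread("pics/w6.png")[165:250,235:365]
b=ctrl.get_image("side")[230:300,165:250,::-1]
cv2.imwrite("pics/c7.png",np.hstack([cv2.resize(w,(440,288),interpolation=3),cv2.resize(b,(350,288),interpolation=3)]))
E
```

```text
(379, 310) 40 [569.3 113.3]
(437, 310) 40 [574.4 160.9]
(498, 310) 40 [579.8 211.2]
(501, 310) 20 [587.  217.7]
(544, 310) 20 [591.  255.1]
(544, 215) 20 [508.3 256.7]
(373, 308) 24 [572.1 107.5]
```

View pics/c7.png

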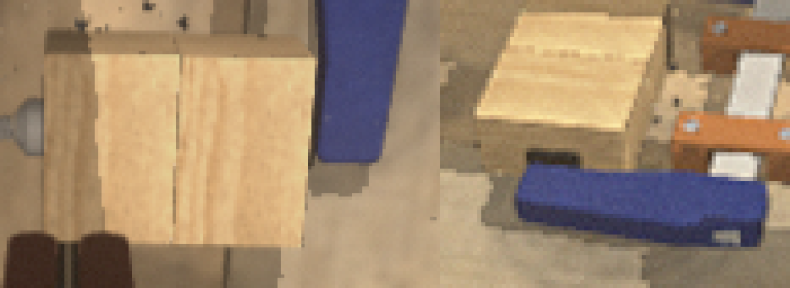

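The crops show a dark pad on the fixed jaw (left crop 315,120; right crop 555,157) filling the few millimetres to the far block. The wood measures about 98–100 mm end to end with no open gap, which agrees with the hard stop.

```bash
python3 -c "
from workcell import ctrl
print(ctrl.close_job())"
```

```text
the job is handed in; nothing more can be done
None
```

I pushed the sliding jaw closed until it met a hard stop at about 6 N, with the blocks tight together and against the fixed jaw; then I backed the fingers off and handed the job in at about 13 s of the 38 s limit (no verdict was shown).

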